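Hang the bulb pail on the double hook

ROBOT

A 6-joint arm with a two-finger parallel gripper is mounted at the origin on the work surface. World frame = base frame: x ahead of the robot, y to its left, z up, the work surface at z = 0. Lengths are in m, angles in rad, forces in N, time in s.
With the tool pointing down it reaches from about 0.3 to 0.85 m from the base axis. Payload 5.4 kg.
Tool frame: the origin (TCP) lies at the very end of the fingers, on their centre line; the grasp point (between the pads) lies 19 mm behind it; z points along the fingers, x is the direction in which the jaws open and shut, and the axes are right-handed (so a half turn about z gives the same grasp; the last joint's range is limited). The gripper opens to 85 mm and grips with 20 to 120 N. Pads are 22 mm wide; open, the fingers measure 114 mm over their backs; the gripper's body (76 mm by 85 mm) begins 54 mm behind the grasp point. The pads swing forward as they close: fully open they stand 13 mm farther back than shut.
Start: joints at [1.016, 0.158, 1.597, -0, 1.386, -0.21], TCP at [0.194, 0.541, 0.231] pointing down, gripper open.
Joint ranges: [-2.91, 2.91], [-0.94, 2.29], [0.18, 2.7], [-1.29, 4.43], [0.17, 2.64], [-3, 3]. Speed limits (rad/s): [2.57, 2.57, 3.14, 3.14, 3.14, 3.14].

INTERFACE

Orientations are given as a unit quaternion [w, x, y, z].
In Python, from station import robot gives the robot as it stands.
- The arm moves only by the shell command python3 -m pendant 'ROWS' [OPENING] [FORCE]. ROWS is text: rows parted by semicolons, each of 6 numbers parted by spaces: the shift along the tool's x, y, z scaled (see below), then the turn, a rotation vector about the tool's x, y, z scaled (see below). A call has 1 to 20 rows; each row shifts and turns the commanded pose from where the row before left it, along the tool's axes as they then stand; what a row does not reach is not made up. The controller multiplies each number of a shift by 0.05 m and each number of a turn by 360 degrees. A row lasts 1/8 s, in which the tool goes at most 62.5 mm and 10.7 degrees, less where a joint would pass 70% of its speed; a pose out of reach is approached as far as the arm can. A call with a number of a shift or a turn outside -1 to 1 is refused whole. A call with a gripper value outside its range is refused whole. OPENING is the gripper's target within -1 to 1 (fully open at 1, half-way at 0, shut at -1), set as the call begins (- or left out, the last holds). The fingers move at their own pace and stop on an object; FORCE is the grip in N (left out, the last holds). Time passes only in rows, so rows that do not move let the fingers close. It gives the time, the measured TCP pose, the force and the opening at its end, in the units of the state.
- robot.state(): the state, without advancing time (a new reading comes with each control period).
- robot.grab_frame(name): name is "side" or "top"; returns the picture (480x640x3 uint8, blue, green, red); there is no depth.
- robot.get_calibration(name): a dict with "fx", "fy", "cx", "cy" (pixels), "cam_to_world" (4x4, takes a point from camera to world coordinates). Camera axes: x right, y up, looking along -z (the intrinsics and any distortion apply to the point x, -y, -z); pixel columns grow to the right and rows downward; lengths in m; the calibration is good to about 2 mm. A picture is of the moment at which its call begins. get_calibration takes no time and is no camera call.
- robot.finish_job(): hands the job in, once; it reports no verdict.
Trained networks look in the newest picture that a camera, given by its name, has taken for a name from the list of things; names that differ only in an ending like _2 or _b are one class to them, and where a whole thing is asked for, a point or a joint stands for the part that bears it (a point fixed in the world has none). Each returns a list of dicts, best first, with "confidence" (0 to 1); they miss things now and then, are a little off and sometimes report something else, mostly with a low value. They report only what shows in the picture. A call takes as long as a camera call.
- robot.regions_of(name, camera): "mask" (480x640 bool, what is visible of it) and "extent" ([centre column, centre row, width, height] in pixels, round what is visible of it).
- robot.place_of(name, camera): "position" ([column, row] in pixels: a listed point, or the origin of a listed thing).
The state is a dict: "time_s": time; "q": joint angles; "qvel": joint speeds; "effort": joint torques, N m; "eef_pos": TCP position; "orientation": TCP orientation; "wrist_force": force on the tool from outside, world axes, zero at the start; "ft_torque": the same for the moment, N m; "grip_width": finger opening in m.
Only numpy, scipy, OpenCV 4.12 (cv2) and the standard library are available. Lean on these libraries where they do the work, as an engineer would, in place of code of your own. Each camera call takes 0.05 s, during which the arm holds its last target.

TASK

Swing the little pail's folded handle upright while the pail stands on the bench, then carry the pail by its handle and hang it on the double-pronged hook of the rail, the handle's wooden bar lying down in the crooks of both prongs, centred between them. The prongs' exact height is not known, so feel for them: let them take the pail's weight gently, without dropping the pail onto them or forcing them down. Keep the pail upright so the bulbs stay in, leave it hanging still, and do not disturb the other things or the rake.

Things in the scene. Friction and masses are not known exactly. Their poses are not given: they have to be found in the camera images.
- pail: Small galvanised steel pail of bulbs, loose, 88 mm high, 84 mm across the foot, 110 mm across the rim, 0.4 to 0.7 kg. Origin: centre of its underside; z up. Its handle's pivots lie 80 mm above the origin, at y = +-62 mm, so the handle turns about the pail's y direction. It is folded to the pail's -x side, which roughly faces the robot.
- bail (a joint): Angle of the pail's swing handle: 0 when folded level on the pail's -x side, 1.57 upright, 3.14 folded on the +x side. The pivots are stiff enough (about 0.03 N m) for the handle to stay wherever it is left; under 1 N square to it at its bar moves it; a light pail tips before much more. Two wire legs (5 mm thick, 62 mm either side of the middle) carry a straight bar.
- bail_mid (a point): Middle of the handle's straight wooden bar, on its axis. The bar is 10 mm thick and 112 mm long, parallel to the pail's y axis, 100 mm from the pivot axis (so 180 mm above the pail's underside when upright).
- hook: Double hook's steel back plate, fixed on the rail. Two prongs of 8 mm round steel, at y = +-30 mm, run towards the robot (own -x) and turn up. Origin: midway between the crooks, on the prongs' centre line at the crook bottom (level from x = -5 to 5 mm), if they stood at the top of their slot; x level towards the rail, z up. The prongs are clamped 0 to 26 mm below that, unmeasured: feel or see it.
- hook_tips (a point): Midway between the prongs' turned-up tips if they stood at the top of their slot: 21 mm nearer the robot than the hook's origin and 22 mm higher (centre line; the metal reaches 4 mm more). Behind the crook the prongs rise to 30 mm above it at x = 66 mm. Plate face at x = 70 mm of the hook, rail face at 75 mm. The prongs do not give under the pail's weight.
- rail: Wooden hook rail (board 380 mm long, 20 mm thick, from 270 to 330 mm above the bench) on two posts 330 mm apart. Origin: on the bench under the middle of the board; its own y runs along the board, -x is the face with the hook.
- rake (a joint): Swing of the steel hand rake that hangs from a small hook on the rail, 145 mm to the +y side of the rail's middle, its prongs about 180 mm below; 0 when hanging straight down.
- seed_box: Blue plastic seed box with flip-top lid, 116 x 166 x 72 mm, loose. Origin: centre of underside.
- grey_pot: Grey plastic plant pot, 100 mm across, 85 mm high, loose. Origin: centre of underside.
- clay_pot: Terracotta pot, 110 mm across, 100 mm high, loose. Origin: centre of underside.
- torch: Black torch with a press button, lying along its own x, 150 mm long, 42 mm high, loose. Origin: under its middle.
- wrench: Steel wrench, 180 mm long, lying flat along its own x, loose.
- jar: Glass jar with steel lid, 66 mm across, 100 mm high, loose. Origin: centre of underside.
- trowel: Steel trowel with wooden handle, 275 mm long, lying along its own x, loose.

How it is judged:
On the way:
1. the handle is swung upright (within about 15 degrees) while the pail stands on the bench (value of joint bail between 1.3 and 1.84 rad and height (world z) of pail below 0.006 m and angle between pail's own z axis and vertical below 0.1 rad), for 0.2 s.
At the end, for the whole second after the job is handed in: Pail hangs still (under 40 mm/s, tilt under 0.2 rad, underside over 50 mm up) with the hook bearing over 2 N of it; bar middle within 18 mm sideways of the prongs' middle, -14 to +24 mm of the hook origin along x, -24 to +20 mm in height, lying in the crooks (x of bail_mid in the frame of hook between -0.014 and 0.024 m and y of bail_mid in the frame of hook between -0.018 and 0.018 m and z of bail_mid in the frame of hook between -0.024 and 0.02 m and contact force between pail and hook above 2 N and height (world z) of pail above 0.05 m and angle between pail's own z axis and vertical below 0.2 rad and linear speed of pail below 0.04 m/s); the robot touches nothing.
It fails at once if the pail is dropped on or pressed against the hook with more than 15 N (contact force between pail and hook above 15 N).
It fails at once if the pail is let fall: it moves faster than 0.2 m/s with its bar within 30 mm (level distance) of the hook (linear speed of pail above 0.2 m/s and horizontal distance between bail_mid and hook below 0.03 m).
It fails at once if the robot or its fingers push the hook with more than 20 N (contact force between any of the arm, the fingers and hook above 20 N).
It fails at once if the pail is tipped more than 0.45 rad (bulbs would spill) (angle between pail's own z axis and vertical above 0.45 rad).
It fails at once if another thing on the bench is shifted more than 25 mm, or the rake is swung more than 0.3 rad (distance of any of seed_box, grey_pot, clay_pot, torch, wrench, jar, trowel from where it was at the start of the episode above 0.025 m or value of joint rake above 0.3 rad or value of joint rake below -0.3 rad).
It also fails if it takes over 72 s, if anything falls off the work surface, if the arm or the gripper's body presses on something with over 40 N, if the wrist force passes 120 N, or if a joint passes its speed limit or range.

## Working session

There is one attempt and no reset: what is moved stays moved. The work goes in short steps, Python scripts to look and compute and a shell command to move; the robot and the scene stay as the last step left them, time stands still between calls to the robot, and variables do not carry over. Pictures are saved under pics/ and viewed, and the job is handed in when it is done.

```bash
mkdir -p pics; ls
python3 - <<'E'
from station import robot
import cv2,numpy as np
np.set_printoptions(precision=4,suppress=True)
for c in("side","top"):
    f=robot.grab_frame(c); cv2.imwrite(f"pics/{c}0.png",f)
    k=robot.get_calibration(c); print(c,k)
    for n in("pail","bail_mid","hook","hook_tips","rail"):
        try: print(n,[(p["position"],round(p["confidence"],2)) for p in robot.place_of(n,c)][:3])
        except Exception as e: print(n,e)
print(robot.state())
E
```

```text
pics
side {'fx': 454.7378564915697, 'fy': 454.7378564915697, 'cx': 314.21863308576707, 'cy': 236.43575329175874, 'cam_to_world': array([[ 0.8   ,  0.4687, -0.3746,  0.1066],
       [-0.5999,  0.6161, -0.5104, -0.6535],
       [-0.0084,  0.633 ,  0.7741,  1.1698],
       [ 0.    ,  0.    ,  0.    ,  1.    ]])}
pail [([346.6, 302.6], 0.71)]
bail_mid [([319.5, 298.2], 0.5)]
hook [([285.5, 170.8], 0.64)]
hook_tips [([346.6, 303.9], 0.18)]
rail []
top {'fx': 480.84124076807683, 'fy': 480.84124076807683, 'cx': 316.9821717859251, 'cy': 247.99904244971572, 'cam_to_world': array([[-0.0483,  0.9785, -0.2003,  0.3296],
       [-0.9988, -0.0466,  0.0131, -0.0048],
       [ 0.0035,  0.2007,  0.9796,  1.4572],
       [ 0.    ,  0.    ,  0.    ,  1.    ]])}
pail [([356.7, 254.2], 0.62)]
bail_mid [([360.7, 284.7], 0.58)]
hook [([239.1, 235.1], 0.81)]
hook_tips [([239.5, 241.8], 0.59), ([355.8, 253.7], 0.25)]
rail []
{'time_s': 0.6, 'q': array([ 1.0159,  0.1584,  1.597 , -0.    ,  1.3862, -0.2101]), 'qvel': array([-0.002 , -0.0001,  0.0003, -0.001 ,  0.0008,  0.0002]), 'effort': array([ -0.0009, -39.5805, -33.1543,  -0.0003,   0.0011,   0.    ]), 'eef_pos': array([0.1944, 0.5411, 0.2313]), 'orientation': array([-0.    ,  0.8179,  0.5753,  0.    ]), 'wrist_force': array([0.2093, 0.2166, 0.507 ]), 'ft_torque': array([-0.0229,  0.0023, -0.0141]), 'grip_width': 0.08567278984531047}
```

View pics/side0.png

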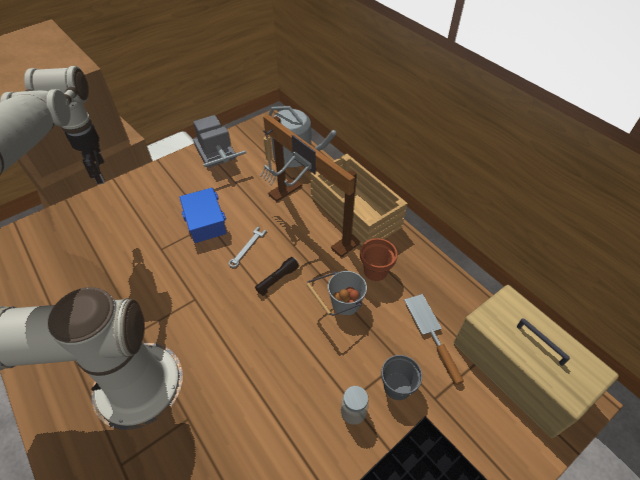

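View pics/top0.png

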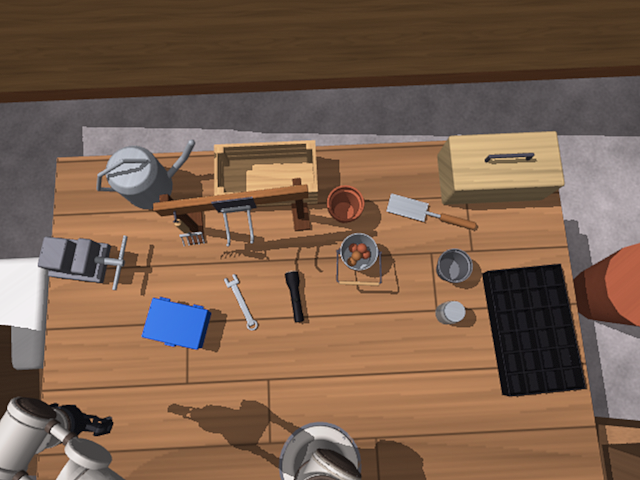

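The side view shows the pail at about (347,293) with its handle folded towards the robot, and the hook at about (295,170). The top view shows the pail at (358,252), its bar at (360,284), and the prongs at about (225–250, 210–243).

```bash
cat > h.py <<'E'
from station import robot
import cv2,numpy as np
np.set_printoptions(precision=4,suppress=True)
K={c:robot.get_calibration(c) for c in("side","top")}
def proj(P,c):
    k=K[c];T=k["cam_to_world"];p=T[:3,:3].T@(np.asarray(P,float)-T[:3,3])
    return np.array([k["cx"]+k["fx"]*p[0]/-p[2],k["cy"]+k["fy"]*(-p[1])/-p[2]])
def ray(uv,c):
    k=K[c];T=k["cam_to_world"];d=np.array([(uv[0]-k["cx"])/k["fx"],-(uv[1]-k["cy"])/k["fy"],-1.])
    return T[:3,3],T[:3,:3]@d
def atz(uv,c,z):
    o,d=ray(uv,c);return o+d*(z-o[2])/d[2]
def tri(us,ut):
    A=[];b=[]
    for uv,c in((us,"side"),(ut,"top")):
        o,d=ray(uv,c);d=d/np.linalg.norm(d);M=np.eye(3)-np.outer(d,d);A.append(M);b.append(M@o)
    x=np.linalg.lstsq(np.vstack(A),np.hstack(b),rcond=None)[0]
    return x,np.linalg.norm(proj(x,"side")-us)+np.linalg.norm(proj(x,"top")-ut)
E
python3 - <<'E'
from h import *
print("pail",tri((346.6,302.6),(356.7,254.2)))
print("bail",tri((319.5,298.2),(360.7,284.7)))
print("hook",tri((285.5,170.8),(239.1,235.1)))
s=cv2.imread("pics/side0.png");t=cv2.imread("pics/top0.png")
def crop(i,x0,y0,w,h,k,n): cv2.imwrite(n,cv2.resize(i[y0:y0+h,x0:x0+w],None,fx=k,fy=k,interpolation=cv2.INTER_CUBIC))
crop(s,250,100,120,90,6,"pics/a.png")
crop(s,290,250,100,75,8,"pics/b.png")
crop(t,140,170,200,100,4,"pics/c.png")
crop(t,320,220,100,75,8,"pics/d.png")
E
```

```text
pail (array([ 0.5994, -0.1445,  0.0007]), np.float64(1.8818011895585176))
bail (array([ 0.4948, -0.1407,  0.1204]), np.float64(1.8069821945416011))
hook (array([0.6123, 0.1718, 0.2866]), np.float64(1.0102203509541687))
```

View pics/a.png

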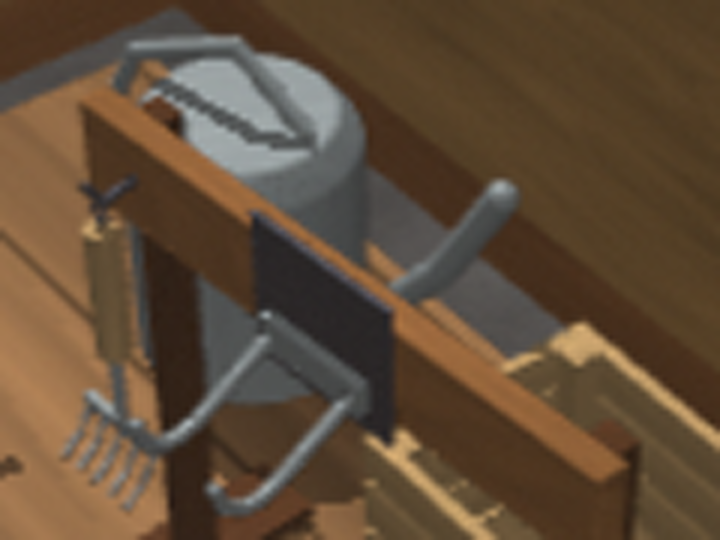

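View pics/b.png

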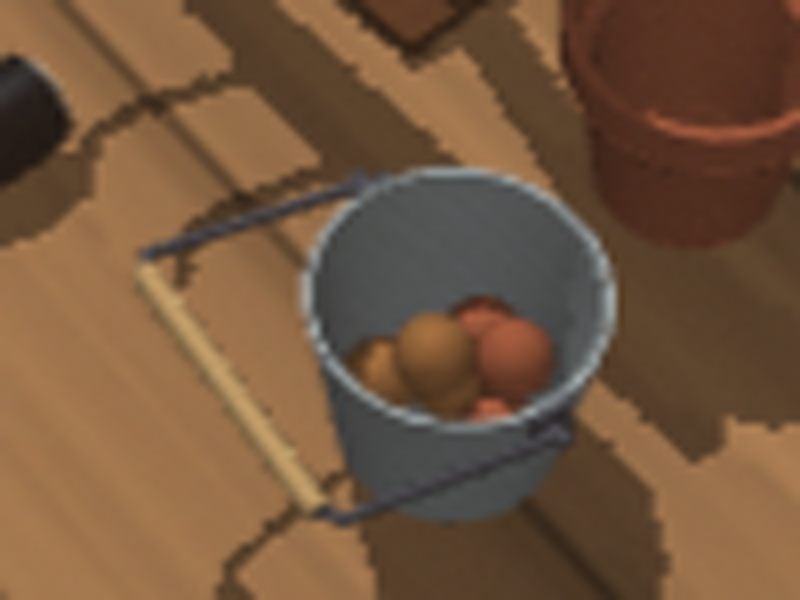

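View pics/c.png

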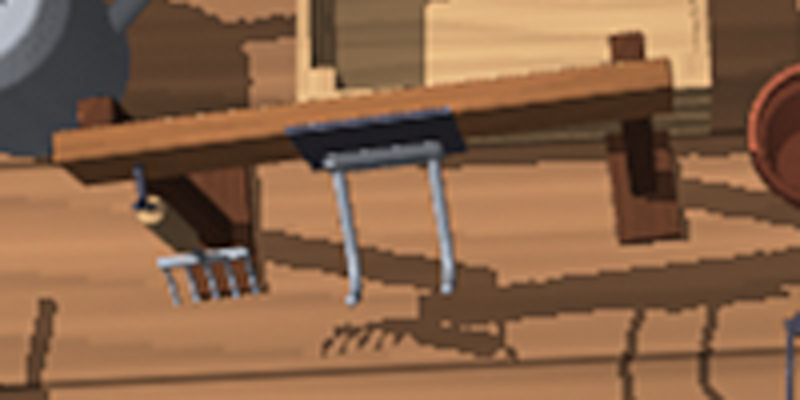

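View pics/d.png

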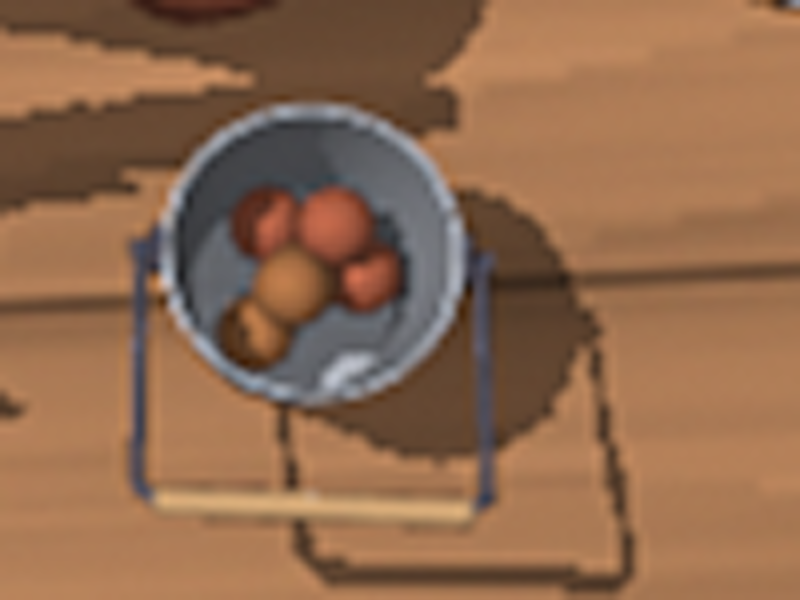

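Run:
```python
from h import *
from scipy.optimize import least_squares
g=lambda x,y,x0,y0,k:np.array([x0+(x+.5)/k-.5,y0+(y+.5)/k-.5])
b=lambda x,y:g(x,y,290,250,8)
d=lambda x,y:g(x,y,320,220,8)
a=lambda x,y:g(x,y,250,100,6)
c=lambda x,y:g(x,y,140,170,4)
print("rim",tri(b(459,297),d(315,252)))
print("barL",tri(b(147,270),d(155,497)),"barR",tri(b(315,505),d(475,513)))
print("pivL",tri(b(360,185),d(145,245)),"pivR",tri(b(568,432),d(482,262)))
print("tipR",tri(a(213,487),c(447,288)))
print("tipL?",tri(a(130,425),c(352,298)))
print("prong root R",tri(a(355,395),c(433,150)),"L",tri(a(266,318),c(333,160)))
for n,p in(("rear top L",(55,133)),("rear top R",(668,62)),("front top L",(55,158)),("front R",(670,88))): print(n,atz(c(*p),"top",.33), )
for n,p in(("front top L",(80,100)),("front top R",(612,475))): print("side",n,atz(a(*p),"side",.33))
def model(p):
    x,y,w,th=p;R=np.array([[np.cos(w),-np.sin(w),0],[np.sin(w),np.cos(w),0],[0,0,1]]);o=np.array([x,y,0])
    W=lambda v:o+R@np.array(v)
    bx,bz=-.1*np.cos(th),.08+.1*np.sin(th)
    return W((0,0,.088)),W((bx,.056,bz)),W((bx,-.056,bz)),W((0,.062,.08)),W((0,-.062,.08))
obs_s=[b(459,297),b(147,270),b(315,505),b(360,185),b(568,432)]
obs_t=[d(315,252),d(155,497),d(475,513),d(145,245),d(482,262)]
f=lambda p:np.concatenate([np.concatenate([proj(P,"side")-s,proj(P,"top")-t]) for P,s,t in zip(model(p),obs_s,obs_t)])
r=least_squares(f,[.6,-.14,0,.2]);print(r.x,r.fun)
print(model(r.x))
```

```text
rim (array([ 0.5934, -0.1438,  0.0904]), np.float64(0.5985735882831422))
barL (array([ 0.5046, -0.0797,  0.1114]), np.float64(0.3779418064390544)) barR (array([ 0.4922, -0.1907,  0.1178]), np.float64(0.8261062773923995))
pivL (array([ 0.5993, -0.0823,  0.0841]), np.float64(1.2675355300029498)) pivR (array([ 0.5895, -0.2055,  0.0844]), np.float64(0.503205674720954))
tipR (array([0.5933, 0.1429, 0.2816]), np.float64(0.6446246539060966))
tipL? (array([0.5884, 0.2032, 0.28  ]), np.float64(1.9286804122624694))
prong root R (array([0.6814, 0.1495, 0.2862]), np.float64(1.0293132095516069)) L (array([0.674 , 0.211 , 0.2966]), np.float64(1.5926922881119103))
rear top L [0.6912 0.373  0.33  ]
rear top R [ 0.7189 -0.0021  0.33  ]
front top L [0.6753 0.3726 0.33  ]
front R [ 0.7022 -0.0025  0.33  ]
side front top L [0.6724 0.3735 0.33  ]
side front top R [ 0.7109 -0.0014  0.33  ]
[ 0.5946 -0.1432 -0.0897  0.3127] [ 0.4586  0.0374 -0.3891  0.0405  0.1103 -0.1596 -0.3476  0.117   1.0889
  0.6141 -0.6162 -0.2331  0.6289  0.2679 -0.599   0.5735 -0.5864  0.8479
 -0.278   0.1978]
(array([ 0.5946, -0.1432,  0.088 ]), array([ 0.5049, -0.0789,  0.1108]), array([ 0.4948, -0.1905,  0.1108]), array([ 0.6002, -0.0815,  0.08  ]), array([ 0.5891, -0.205 ,  0.08  ]))
```

```bash
cat >> h.py <<'E'
from scipy.spatial.transform import Rotation as Ro, Slerp
def Rt(yaw,pitch):  # tool x at yaw (forward), z down pitched forward by pitch
    z=np.array([np.sin(pitch)*np.cos(yaw),np.sin(pitch)*np.sin(yaw),-np.cos(pitch)])
    x=np.array([np.cos(pitch)*np.cos(yaw),np.cos(pitch)*np.sin(yaw),np.sin(pitch)])
    return Ro.from_matrix(np.column_stack([x,np.cross(z,x),z]))
def cur():
    s=robot.state();q=s["orientation"];return s["eef_pos"],Ro.from_quat([q[1],q[2],q[3],q[0]])
def plan(poses,start=None):
    p,R=start or cur()
    out=[]
    for P,Q in poses:
        s=R.inv().apply(np.asarray(P)-p)/.05; t=(R.inv()*Q).as_rotvec()/(2*np.pi)
        out.append(np.round(np.r_[s,t],4)); p,R=np.asarray(P),Q
    for o in out: print(*["%g"%v for v in o],sep=" ",end="; ")
    print()
def line(P,Q,n,start=None):
    p,R=start or cur(); sl=Slerp([0,1],Ro.concatenate([R,Q]))
    return [(p+(np.asarray(P)-p)*k/n,sl(k/n)) for k in range(1,n+1)]
E
python3 - <<'E'
from h import *
bar=np.array([.500,-.135,.111]);w=-.09
Q=Rt(w,np.pi/4);z=Q.apply([0,0,1])
P1=bar-.07*z; print(P1)
L=line([.36,-.12,.235],Rt(w,0),16); plan(L)
L2=line(P1,Q,6,start=L[-1]); plan(L2,start=L[-1])
E
```

```text
[ 0.4507 -0.1306  0.1605]
-0.7078 0.4742 -0.0046 -0 -0 0.0131; -0.6665 0.5307 -0.0046 -0 -0 0.0131; -0.6206 0.5837 -0.0046 -0 -0 0.0131; -0.5706 0.6327 -0.0046 -0 -0 0.0131; -0.5166 0.6774 -0.0046 -0 -0 0.0131; -0.4592 0.7176 -0.0046 -0 -0 0.0131; -0.3987 0.7529 -0.0046 -0 -0 0.0131; -0.3355 0.7831 -0.0046 -0 -0 0.0131; -0.27 0.808 -0.0046 -0 -0 0.0131; -0.2028 0.8275 -0.0046 -0 -0 0.0131; -0.1341 0.8414 -0.0046 -0 -0 0.0131; -0.0645 0.8495 -0.0046 -0 -0 0.0131; 0.0055 0.852 -0.0046 -0 -0 0.0131; 0.0755 0.8486 -0.0046 -0 -0 0.0131; 0.1449 0.8395 -0.0046 -0 -0 0.0131; 0.2134 0.8248 -0.0046 -0 -0 0.0131; 
0.3043 0.0079 0.2483 0 0.0208 -0; 0.2693 0.0079 0.2859 0 0.0208 -0; 0.2296 0.0079 0.3186 0 0.0208 -0; 0.1861 0.0079 0.3459 0 0.0208 -0; 0.1393 0.0079 0.3672 0 0.0208 -0; 0.0902 0.0079 0.3823 0 0.0208 -0;
```

```bash
python3 -m pendant '-0.71 0.47 0 0 0 0.0131; -0.67 0.53 0 0 0 0.0131; -0.62 0.58 0 0 0 0.0131; -0.57 0.63 0 0 0 0.0131; -0.52 0.68 0 0 0 0.0131; -0.46 0.72 0 0 0 0.0131; -0.4 0.75 0 0 0 0.0131; -0.34 0.78 0 0 0 0.0131; -0.27 0.81 0 0 0 0.0131; -0.2 0.83 0 0 0 0.0131; -0.13 0.84 0 0 0 0.0131; -0.06 0.85 0 0 0 0.0131; 0.01 0.85 0 0 0 0.0131; 0.08 0.85 0 0 0 0.0131; 0.14 0.84 0 0 0 0.0131; 0.21 0.82 0 0 0 0.0131; 0 0 0 0 0 0; 0 0 0 0 0 0' 0 40
python3 - <<'E'
from h import *
bar=np.array([.500,-.135,.111]);w=-.09
Q=Rt(w,np.pi/4);z=Q.apply([0,0,1])
print(cur()[0],cur()[1].as_matrix(),robot.state()["grip_width"])
plan(line(bar-.07*z,Q,8))
E
```

```text
time_s: 2.85
eef_pos: [0.3592, -0.1194, 0.2312]
orientation: [-0.0, 0.999, -0.045, -0.0]
wrist_force: [-0.5, 0.6, -0.4]
grip_width: 0.043
[ 0.3592 -0.1194  0.2312] [[ 0.9959 -0.0903 -0.0002]
 [-0.0903 -0.9959  0.0007]
 [-0.0003 -0.0006 -1.    ]] 0.043008663355311026
0.2304 0.0072 0.1767 -0 0.0156 -0; 0.212 0.0073 0.1985 -0 0.0156 -0; 0.1915 0.0073 0.2183 -0 0.0156 -0; 0.1692 0.0073 0.236 -0 0.0156 -0; 0.1452 0.0073 0.2515 -0 0.0156 -0; 0.1198 0.0073 0.2645 -0 0.0156 -0; 0.0933 0.0073 0.275 -0 0.0156 -0; 0.0659 0.0072 0.2828 -0 0.0156 -0;
```

```bash
python3 -m pendant '0.23 0.007 0.175 0 0.0156 0; 0.21 0.007 0.2 0 0.0156 0; 0.19 0.007 0.22 0 0.0156 0; 0.17 0.007 0.235 0 0.0156 0; 0.145 0.007 0.25 0 0.0156 0; 0.12 0.007 0.265 0 0.0156 0; 0.093 0.007 0.275 0 0.0156 0; 0.066 0.007 0.283 0 0.0156 0; 0 0 0 0 0 0; 0 0 0 0 0 0'
python3 - <<'E'
from h import *
print(cur()[0],cur()[1].as_matrix()[:,2])
s=robot.grab_frame("side");t=robot.grab_frame("top")
def crop(i,x0,y0,w,h,k): return cv2.resize(i[y0:y0+h,x0:x0+w],None,fx=k,fy=k,interpolation=cv2.INTER_CUBIC)
cv2.imwrite("pics/e.png",np.vstack([crop(s,240,210,160,70+30,5)[:300] if 0 else crop(s,250,220,160,70,5)[:0],crop(s,250,225,160,110,5)]))
cv2.imwrite("pics/f.png",crop(t,290,210,160,110,5))
E
```

```text
time_s: 4.1
eef_pos: [0.451, -0.1307, 0.1615]
orientation: [0.018, 0.923, -0.041, 0.382]
wrist_force: [-0.7, 0.5, 0.0]
grip_width: 0.0428
[ 0.451  -0.1307  0.1615] [ 0.7032 -0.0637 -0.7082]
```

View pics/e.png

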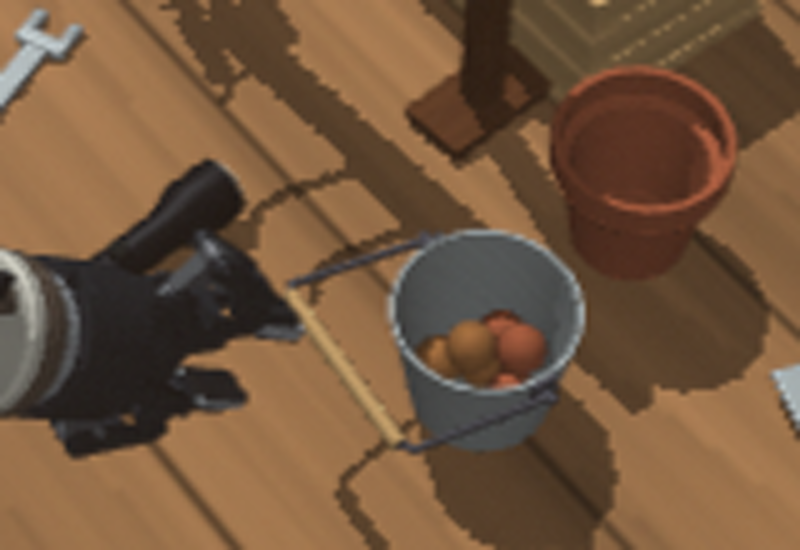

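View pics/f.png

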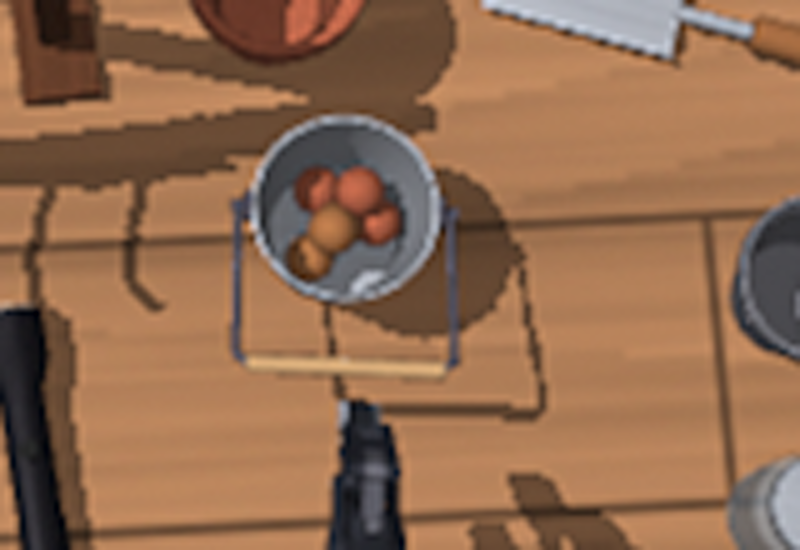

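The gripper stands behind the bar, aligned with its middle (crop side: fingers 300,330 and 240,385; bar between). Sliding in so that the bar lies between the open jaws.

```bash
python3 -m pendant '0 0 0.2 0 0 0; 0 0 0.3 0 0 0; 0 0 0.3 0 0 0; 0 0 0.3 0 0 0; 0 0 0.3 0 0 0; 0 0 0.3 0 0 0; 0 0 0.2 0 0 0; 0 0 0 0 0 0; 0 0 0 0 0 0'
python3 - <<'E'
from h import *
print(cur()[0],cur()[1].as_matrix()[:,2])
s=robot.grab_frame("side")
def crop(i,x0,y0,w,h,k): return cv2.resize(i[y0:y0+h,x0:x0+w],None,fx=k,fy=k,interpolation=cv2.INTER_CUBIC)
cv2.imwrite("pics/g.png",crop(s,270,235,120,90,6))
E
```

```text
time_s: 5.32
eef_pos: [0.5179, -0.1373, 0.094]
orientation: [0.018, 0.923, -0.042, 0.382]
wrist_force: [0.5, -0.1, -0.6]
grip_width: 0.043
[ 0.5179 -0.1373  0.094 ] [ 0.7038 -0.0642 -0.7075]
```

View pics/g.png

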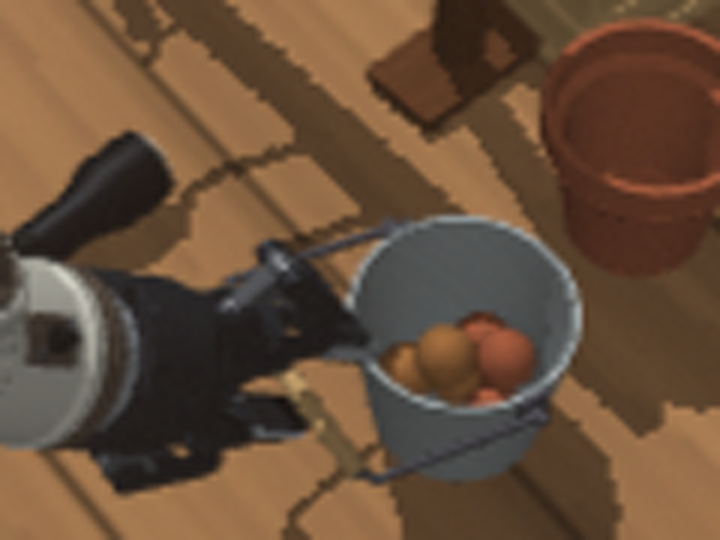

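Run:
```python
from h import *
C=np.array([.5946,-.1432,.08]);w=-.09;f=np.array([np.cos(w),np.sin(w),0])
def pose(k,n=18):
    th=.32+(np.pi/2-.32)*k/n; Q=Rt(w,np.pi/4*(1-k/n)); b=C-.1*np.cos(th)*f+np.array([0,0,.1*np.sin(th)])
    return b+(.024-.005*k/n)*Q.apply([0,0,1]),Q
plan([pose(k) for k in range(1,19)]); print(pose(18)[0])
```

```text
0.0979 -0.0216 -0.0836 0.0002 -0.0069 0; 0.1073 0 -0.0607 0 -0.0069 -0; 0.1089 -0 -0.0574 -0 -0.0069 0; 0.1104 -0 -0.054 -0 -0.0069 -0; 0.1119 0 -0.0506 0 -0.0069 0; 0.1132 -0 -0.0472 -0 -0.0069 0; 0.1145 -0 -0.0438 -0 -0.0069 0; 0.1156 0 -0.0403 0 -0.0069 -0; 0.1167 -0 -0.0368 -0 -0.0069 -0; 0.1177 0 -0.0333 -0 -0.0069 0; 0.1186 -0 -0.0297 0 -0.0069 0; 0.1194 0 -0.0262 -0 -0.0069 -0; 0.1202 -0 -0.0226 -0 -0.0069 0; 0.1208 0 -0.0191 0 -0.0069 -0; 0.1213 -0 -0.0155 -0 -0.0069 0; 0.1218 -0 -0.0119 0 -0.0069 -0; 0.1221 0 -0.0083 -0 -0.0069 -0; 0.1224 -0 -0.0047 0 -0.0069 0; 
[ 0.5946 -0.1432  0.161 ]
```

```bash
python3 -m pendant '0.1 -0.02 -0.08 0 -0.0069 0; 0.107 0 -0.061 0 -0.0069 0; 0.109 0 -0.057 0 -0.0069 0; 0.11 0 -0.054 0 -0.0069 0; 0.112 0 -0.05 0 -0.0069 0; 0.113 0 -0.047 0 -0.0069 0; 0.115 0 -0.044 0 -0.0069 0; 0.116 0 -0.04 0 -0.0069 0; 0.117 0 -0.037 0 -0.0069 0; 0.118 0 -0.033 0 -0.0069 0; 0.119 0 -0.03 0 -0.0069 0; 0.119 0 -0.026 0 -0.0069 0; 0.12 0 -0.023 0 -0.0069 0; 0.12 0 -0.019 0 -0.0069 0; 0.12 0 -0.015 0 -0.0069 0; 0.12 0 -0.012 0 -0.0069 0; 0.12 0 -0.008 0 -0.0069 0; 0.12 0 -0.005 0 -0.0069 0; 0 0 0 0 0 0; 0 0 0 0 0 0'
python3 - <<'E'
from h import *
print(cur()[0],cur()[1].as_matrix()[:,2])
s=robot.grab_frame("side");t=robot.grab_frame("top")
def crop(i,x0,y0,w,h,k): return cv2.resize(i[y0:y0+h,x0:x0+w],None,fx=k,fy=k,interpolation=cv2.INTER_CUBIC)
cv2.imwrite("pics/i.png",np.hstack([crop(s,280,210,100,120,4),crop(t,310,200,100,120,4)]))
E
```

```text
time_s: 7.88
eef_pos: [0.5937, -0.1432, 0.1603]
orientation: [0.0, 0.999, -0.046, 0.002]
wrist_force: [0.2, -0.4, 0.6]
grip_width: 0.0427
[ 0.5937 -0.1432  0.1603] [ 0.0041 -0.0005 -1.    ]
```

View pics/i.png

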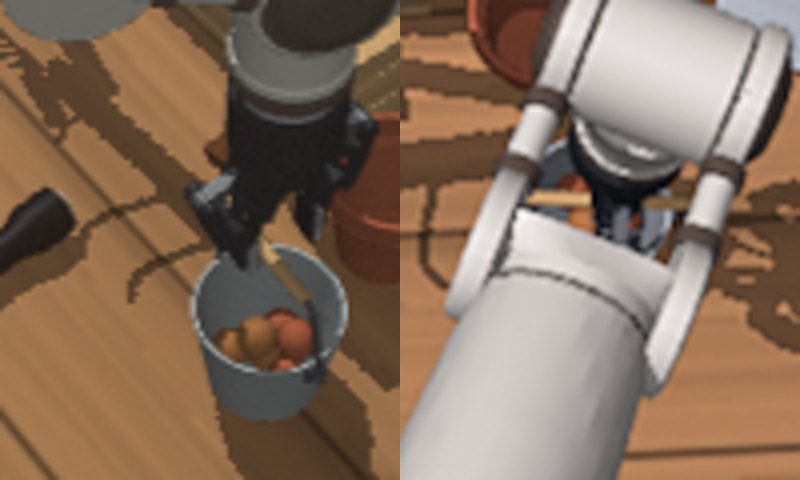

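The handle is up between the jaws, leaning slightly back, and the pail has not moved. Closing in two steps brings it to upright.

```bash
python3 -m pendant '0 0 0 0 0 0; 0 0 0 0 0 0; 0 0 0 0 0 0' -0.4 30; python3 -m pendant '0 0 0 0 0 0; 0 0 0 0 0 0; 0 0 0 0 0 0; 0 0 0 0 0 0; 0 0 0 0 0 0; 0 0 0 0 0 0' -1 30
python3 - <<'E'
from h import *
s=robot.grab_frame("side")
def crop(i,x0,y0,w,h,k): return cv2.resize(i[y0:y0+h,x0:x0+w],None,fx=k,fy=k,interpolation=cv2.INTER_CUBIC)
cv2.imwrite("pics/j.png",crop(s,290,220,110,100,6))
print(robot.state()["ft_torque"])
E
```

```text
time_s: 8.35
eef_pos: [0.594, -0.1432, 0.1602]
orientation: [0.0, 0.999, -0.046, 0.002]
wrist_force: [-0.5, 0.2, 0.4]
grip_width: 0.0255
time_s: 9.1
eef_pos: [0.5941, -0.1432, 0.1603]
orientation: [0.0, 0.999, -0.045, 0.002]
wrist_force: [-0.5, 0.1, 0.1]
grip_width: 0.0091
[0.0084 0.0946 0.0121]
```

View pics/j.png

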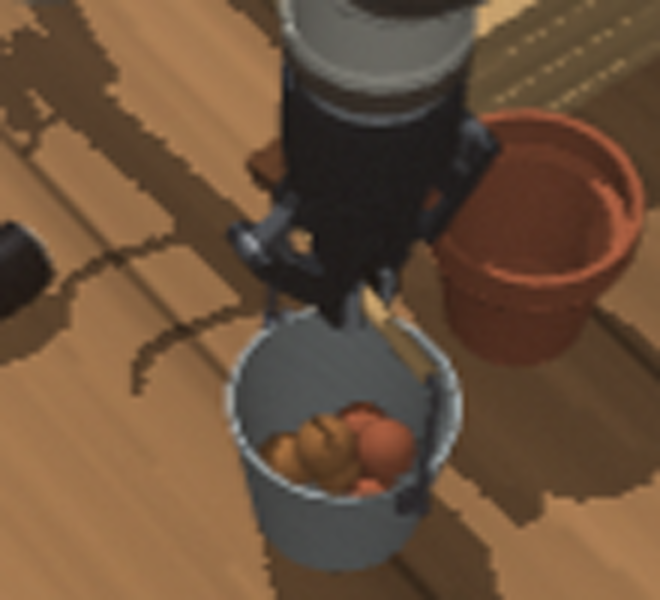

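```bash
python3 - <<'E'
from h import *
C=np.array([.5946,-.1432,0]);w=-.09;R=Ro.from_euler("z",w)
for th in(1.3,1.45,1.57,1.7,1.84):
    p=proj(C+R.apply([-.1*np.cos(th),-.056,.08+.1*np.sin(th)]),"side");print(th,p,(p-[290,220])*6)
print((proj(C+R.apply([0,-.062,.08]),"side")-[290,220])*6)
E
python3 -m pendant '0 0 -0.05 0 0 0; 0 0 -0.1 0 0 0; 0 0 -0.15 0 0 0; 0 0 -0.2 0 0 0; 0 0 -0.2 0 0 0; 0 0 -0.1 0 0 0; 0 0 0 0 0 0; 0 0 0 0 0 0; 0 0 0 0 0 0'  - 40
```

```text
1.3 [352.7209 288.1538] [376.3252 408.9225]
1.45 [357.4642 284.9886] [404.7851 389.9318]
1.57 [361.2662 282.7733] [427.5972 376.6398]
1.7 [365.3104 280.7361] [451.8625 364.4168]
1.84 [369.49   279.0041] [476.9398 354.0244]
[419.7358 506.4828]
time_s: 10.28
eef_pos: [0.5936, -0.143, 0.1996]
orientation: [-0.0, 0.999, -0.045, 0.001]
wrist_force: [-0.1, 0.2, -5.7]
grip_width: 0.0081
```

Run:
```python
from h import *
a=line([.545,-.11,.315],Rt(-.09,0),12); plan(a)
b=line([.510,.165,.315],Rt(.083,0),18,start=a[-1]); plan(b,start=a[-1])
```

```text
-0.0852 -0.0475 -0.1925 -0 -0 -0; -0.0852 -0.0475 -0.1925 -0 -0 -0; -0.0853 -0.0475 -0.1925 -0 -0 -0; -0.0853 -0.0475 -0.1925 -0 -0 -0; -0.0853 -0.0475 -0.1924 -0 -0 -0; -0.0854 -0.0475 -0.1924 -0 -0 -0; -0.0854 -0.0475 -0.1924 -0 -0 -0; -0.0855 -0.0475 -0.1924 -0 -0 -0; -0.0855 -0.0475 -0.1924 -0 -0 -0; -0.0855 -0.0475 -0.1924 -0 -0 -0; -0.0856 -0.0475 -0.1923 -0 -0 -0; -0.0856 -0.0475 -0.1923 -0 -0 -0; 
-0.0662 -0.3008 -0 0 0 -0.0015; -0.0633 -0.3014 -0 0 0 -0.0015; -0.0604 -0.302 -0 0 0 -0.0015; -0.0575 -0.3026 -0 0 0 -0.0015; -0.0546 -0.3031 -0 0 0 -0.0015; -0.0517 -0.3037 -0 0 0 -0.0015; -0.0487 -0.3041 -0 0 0 -0.0015; -0.0458 -0.3046 -0 0 0 -0.0015; -0.0429 -0.305 -0 0 0 -0.0015; -0.04 -0.3054 -0 0 0 -0.0015; -0.037 -0.3058 -0 0 0 -0.0015; -0.0341 -0.3061 -0 0 0 -0.0015; -0.0311 -0.3064 -0 0 0 -0.0015; -0.0282 -0.3067 -0 0 0 -0.0015; -0.0252 -0.307 -0 0 0 -0.0015; -0.0223 -0.3072 -0 0 0 -0.0015; -0.0193 -0.3074 -0 0 0 -0.0015; -0.0164 -0.3076 -0 0 0 -0.0015;
```

```bash
python3 -m pendant '-0.04 -0.02 -0.1 0 0 0; -0.08 -0.05 -0.19 0 0 0; -0.09 -0.05 -0.2 0 0 0; -0.09 -0.05 -0.2 0 0 0; -0.09 -0.05 -0.2 0 0 0; -0.09 -0.05 -0.2 0 0 0; -0.09 -0.05 -0.2 0 0 0; -0.09 -0.05 -0.2 0 0 0; -0.09 -0.05 -0.2 0 0 0; -0.09 -0.05 -0.2 0 0 0; -0.09 -0.05 -0.2 0 0 0; -0.09 -0.05 -0.18 0 0 0; -0.04 -0.02 -0.1 0 0 0; 0 0 0 0 0 0'
python3 -m pendant '-0.03 -0.1 0 0 0 -0.0005; -0.05 -0.2 0 0 0 -0.0012; -0.06 -0.3 0 0 0 -0.0015; -0.06 -0.3 0 0 0 -0.0015; -0.06 -0.3 0 0 0 -0.0015; -0.05 -0.3 0 0 0 -0.0015; -0.05 -0.3 0 0 0 -0.0015; -0.05 -0.3 0 0 0 -0.0015; -0.05 -0.3 0 0 0 -0.0015; -0.04 -0.3 0 0 0 -0.0015; -0.04 -0.3 0 0 0 -0.0015; -0.04 -0.3 0 0 0 -0.0015; -0.03 -0.3 0 0 0 -0.0015; -0.03 -0.3 0 0 0 -0.0015; -0.03 -0.3 0 0 0 -0.0015; -0.03 -0.3 0 0 0 -0.0015; -0.02 -0.3 0 0 0 -0.0015; -0.02 -0.3 0 0 0 -0.0015; -0.02 -0.2 0 0 0 -0.0012; -0.01 -0.1 0 0 0 -0.0005'
python3 -m pendant '0 0 0 0 0 0; 0 0 0 0 0 0; 0 0 0 0 0 0; 0 0 0 0 0 0; 0 0 0 0 0 0; 0 0 0 0 0 0'
python3 - <<'E'
from h import *
s=robot.grab_frame("side");t=robot.grab_frame("top")
def crop(i,x0,y0,w,h,k): return cv2.resize(i[y0:y0+h,x0:x0+w],None,fx=k,fy=k,interpolation=cv2.INTER_CUBIC)
cv2.imwrite("pics/k.png",crop(s,200,90,160,120,5));cv2.imwrite("pics/l.png",crop(t,180,180,160,120,5))
print(cur()[0],cur()[1].as_matrix()[:,0],robot.state()["wrist_force"])
E
```

```text
time_s: 12.02
eef_pos: [0.5435, -0.1089, 0.319]
orientation: [0.0, 0.999, -0.045, 0.002]
wrist_force: [-0.7, 0.0, -5.4]
grip_width: 0.0082
time_s: 14.52
eef_pos: [0.5073, 0.1624, 0.3182]
orientation: [0.0, 0.999, 0.041, 0.002]
wrist_force: [0.9, -0.1, -5.1]
grip_width: 0.0084
time_s: 15.28
eef_pos: [0.5075, 0.1617, 0.3183]
orientation: [0.0, 0.999, 0.041, 0.002]
wrist_force: [-0.8, 0.5, -5.4]
grip_width: 0.0086
[0.5075 0.1618 0.3183] [0.9967 0.0812 0.0037] [-0.0485  0.953  -4.314 ]
```

View pics/k.png

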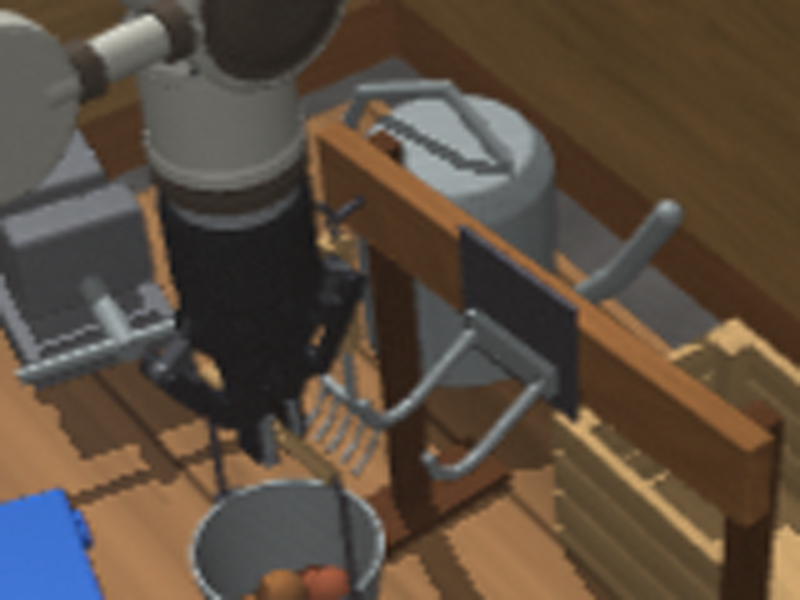

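View pics/l.png

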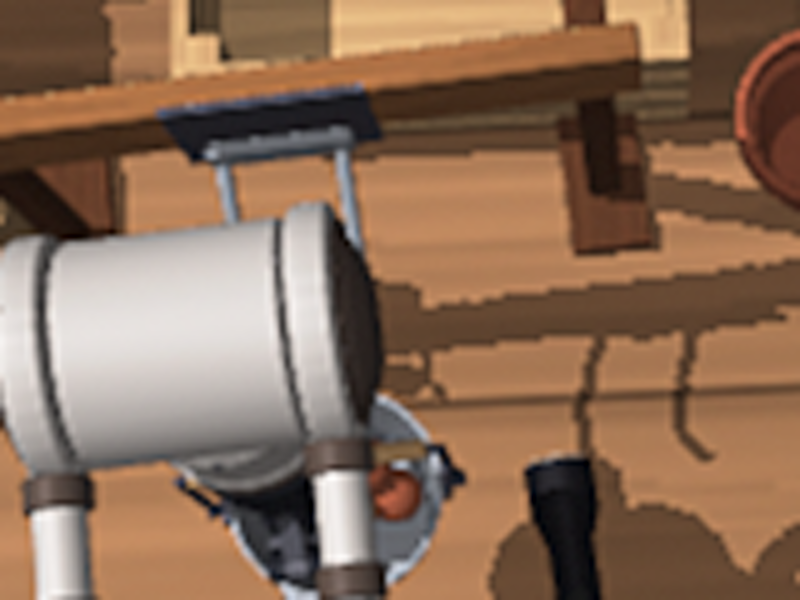

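Run:
```python
from h import *
from scipy.optimize import least_squares
g=lambda x,y,x0,y0,k:np.array([x0+(x+.5)/k-.5,y0+(y+.5)/k-.5])
k=lambda x,y:g(x,y,200,90,5)
l=lambda x,y:g(x,y,180,180,5)
c=lambda x,y:g(x,y,140,170,4)
print("tipL",tri(k(328,382),c(352,298)),"tipR",tri(k(430,460),c(447,288)))
print("barR",tri(k(335,475),l(430,450)))
p,R=cur(); print("expected barR",p+R.apply([0,.056,-.019]))
def M(v):
    x,y,z,w=v;r=Ro.from_euler("z",w)
    return [np.array([x,y,z])+r.apply(q) for q in([-.021,.03,.022],[-.021,-.03,.022],[.066,.03,.03],[.066,-.03,.03])]
os=[k(328,382),k(430,460),k(475,320),k(548,372)];ot=[c(352,298),c(447,288),c(333,160),c(433,150)]
f=lambda v:np.concatenate([np.r_[proj(P,"side")-a,proj(P,"top")-b] for P,a,b in zip(M(v),os,ot)])
r=least_squares(f,[.612,.173,.26,.083],x_scale=[.01,.01,.01,.1],loss="soft_l1");print(r.x);print(f(r.x).reshape(4,4))
robot.grab_frame("side");robot.grab_frame("top")
for n in("hook","hook_tips","bail_mid","pail"):
  for cam in("side","top"): print(n,cam,[(q["position"],round(q["confidence"],2)) for q in robot.place_of(n,cam)][:2])
```

```text
tipL (array([0.5761, 0.2002, 0.3082]), np.float64(6.82162584896863)) tipR (array([0.5946, 0.1434, 0.277 ]), np.float64(0.3818192800462839))
barR (array([0.5111, 0.1028, 0.3458]), np.float64(0.02336632235028612))
expected barR [0.512  0.106  0.3373]
[0.6119 0.1739 0.2634 0.0778]
[[ 7.0206  2.8978 -0.3574  0.4   ]
 [-0.1784 -1.8459 -0.1054 -0.0445]
 [ 0.8452 -0.2278  0.744   0.5893]
 [-0.3422 -0.3624 -0.4365  0.2165]]
hook side [([286.1, 173.1], 0.73), ([261.7, 220.0], 0.63)]
hook top [([240.1, 235.0], 0.67)]
hook_tips side [([275.6, 169.3], 0.84)]
hook_tips top [([344.6, 211.2], 0.31)]
bail_mid side [([253.9, 172.8], 0.64), ([246.5, 249.4], 0.45)]
bail_mid top []
pail side [([262.3, 220.1], 0.9)]
pail top [([251.2, 279.6], 0.92), ([443.0, 314.8], 0.46)]
```

```bash
python3 -m pendant '0.05 -0.01 0 0 0 0; 0.1 -0.01 0 0 0 0; 0.15 -0.01 0 0 0 0; 0.15 -0.01 0 0 0 0; 0.15 -0.01 0 0 0 0; 0.15 -0.01 0 0 0 0; 0.15 -0.01 0 0 0 0; 0.15 -0.01 0 0 0 0; 0.15 -0.01 0 0 0 0; 0.15 -0.01 0 0 0 0; 0.15 -0.01 0 0 0 0; 0.15 0 0 0 0 0; 0.15 0 0 0 0 0; 0.15 0 0 0 0 0; 0.15 0 0 0 0 0; 0.1 0 0 0 0 0; 0.05 0 0 0 0 0; 0 0 0 0 0 0; 0 0 0 0 0 0; 0 0 0 0 0 0'
python3 - <<'E'
from h import *
s=robot.grab_frame("side");t=robot.grab_frame("top")
def crop(i,x0,y0,w,h,k): return cv2.resize(i[y0:y0+h,x0:x0+w],None,fx=k,fy=k,interpolation=cv2.INTER_CUBIC)
cv2.imwrite("pics/m.png",crop(s,230,90,130,120,5));cv2.imwrite("pics/n.png",crop(t,180,170,140,110,5))
print(cur()[0],cur()[1].as_matrix()[:,0],robot.state()["wrist_force"])
E
```

```text
time_s: 18.38
eef_pos: [0.619, 0.1764, 0.3188]
orientation: [0.0, 0.999, 0.041, 0.002]
wrist_force: [0.5, -0.1, -4.9]
grip_width: 0.0083
[0.6191 0.1764 0.3188] [0.9967 0.0812 0.0038] [-0.0892  0.1362 -5.4148]
```

View pics/m.png

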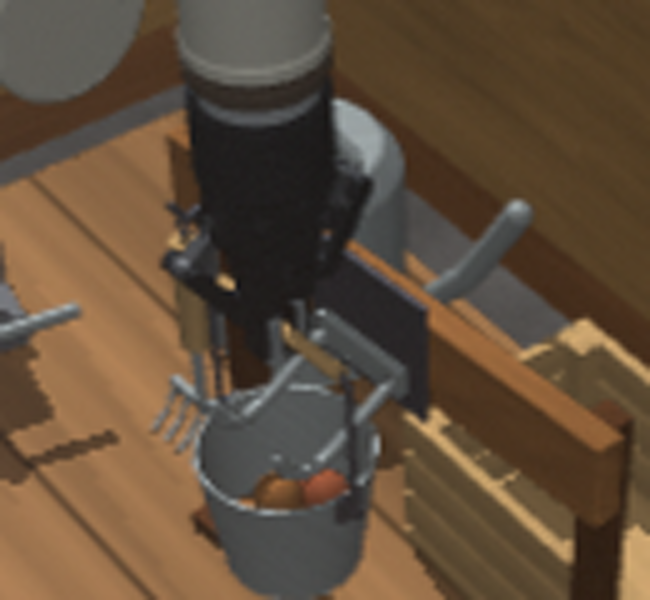

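View pics/n.png

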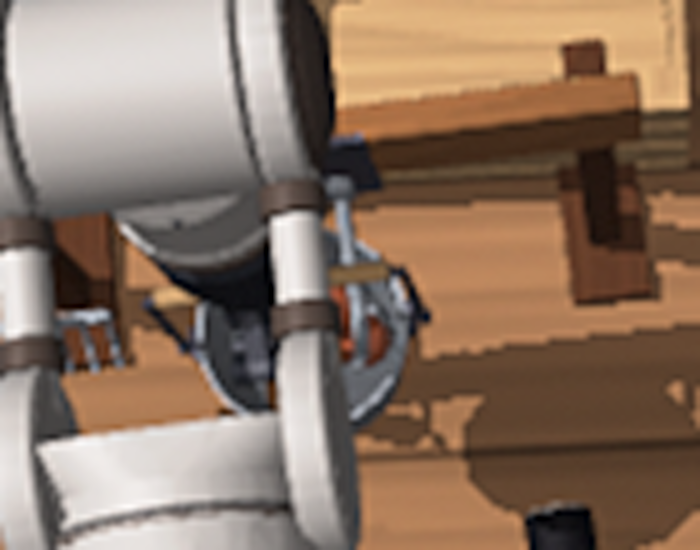

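```bash
python3 -m pendant '-0.05 0 0 0 0 0; -0.08 0 0 0 0 0; 0 0 0 0 0 0; 0 0 0 0 0 0'
python3 - <<'E'
from h import *
g=lambda x,y,x0,y0,k:np.array([x0+(x+.5)/k-.5,y0+(y+.5)/k-.5])
n=lambda x,y:g(x,y,180,170,5)
m=lambda x,y:g(x,y,230,90,5)
print("barR",atz(n(388,270),"top",.337),"barL",atz(n(148,303),"top",.337))
print("tri barR",tri(m(342,372),n(388,270)))
print("pivR",tri(m(345,515),n(424,318)))
print("rim", tri(m(288,446),n(305,325)))
p=np.array([.619,.1764,.3188]);R=Rt(.081,0);print("exp",p+R.apply([0,.056,-.019]),p+R.apply([0,-.056,-.019]),p+R.apply([0,.062,.081]))
print(cur()[0])
E
```

```text
time_s: 18.98
eef_pos: [0.6127, 0.1758, 0.3187]
orientation: [0.0, 0.999, 0.041, 0.002]
wrist_force: [0.7, -0.9, -4.2]
grip_width: 0.0084
barR [0.6252 0.1208 0.337 ] barL [0.6144 0.2359 0.337 ]
tri barR (array([0.6234, 0.1201, 0.3433]), np.float64(0.12759794917196413))
pivR (array([0.6207, 0.1146, 0.2415]), np.float64(2.4049064502445714))
rim (array([0.6201, 0.1742, 0.25  ]), np.float64(0.668203538506954))
exp [0.6235 0.1206 0.3378] [0.6145 0.2322 0.3378] [0.624  0.1146 0.2378]
[0.6127 0.1758 0.3187]
```

```bash
python3 -m pendant '0 0.01 0.03 0 0 0; 0 0.02 0.07 0 0 0; 0 0 0.08 0 0 0; 0 0 0.08 0 0 0; 0 0 0.08 0 0 0; 0 0 0.08 0 0 0; 0 0 0.08 0 0 0; 0 0 0.08 0 0 0; 0 0 0.08 0 0 0; 0 0 0.08 0 0 0; 0 0 0.06 0 0 0; 0 0 0.04 0 0 0; 0 0 0.02 0 0 0; 0 0 0 0 0 0; 0 0 0 0 0 0' - 25
python3 - <<'E'
from h import *
s=robot.grab_frame("side")
def crop(i,x0,y0,w,h,k): return cv2.resize(i[y0:y0+h,x0:x0+w],None,fx=k,fy=k,interpolation=cv2.INTER_CUBIC)
cv2.imwrite("pics/o.png",crop(s,240,120,90,80,8))
print(robot.state()["wrist_force"])
E
```

```text
time_s: 20.85
eef_pos: [0.6131, 0.1744, 0.2759]
orientation: [0.0, 0.999, 0.041, 0.002]
wrist_force: [0.4, -0.3, -5.2]
grip_width: 0.0085
[-0.1959  0.279  -5.5831]
```

View pics/o.png

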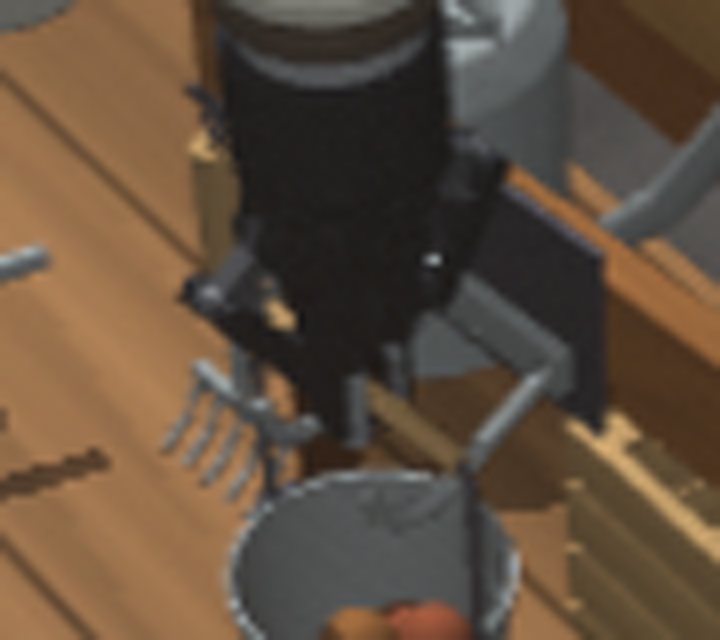

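```bash
python3 -m pendant '0 0 0.03 0 0 0; 0 0 0.03 0 0 0; 0 0 0.03 0 0 0; 0 0 0.03 0 0 0; 0 0 0.03 0 0 0; 0 0 0.03 0 0 0; 0 0 0.03 0 0 0; 0 0 0.02 0 0 0;0 0 0.01 0 0 0; 0 0 0 0 0 0'; python3 -m pendant '0 0 0.01 0 0 0; 0 0 0.01 0 0 0; 0 0 0.01 0 0 0; 0 0 0.01 0 0 0; 0 0 0.01 0 0 0; 0 0 0.01 0 0 0'
```

```text
time_s: 22.15
eef_pos: [0.613, 0.1743, 0.2637]
orientation: [0.0, 0.999, 0.041, 0.002]
wrist_force: [-1.1, -0.5, -5.6]
grip_width: 0.0086
time_s: 22.9
eef_pos: [0.613, 0.1743, 0.2606]
orientation: [0.0, 0.999, 0.041, 0.002]
wrist_force: [0.2, 0.3, -5.5]
grip_width: 0.0088
```

```bash
python3 -m pendant '0 0 0.01 0 0 0; 0 0 0.01 0 0 0; 0 0 0.01 0 0 0; 0 0 0.01 0 0 0'
```

```text
time_s: 23.4
eef_pos: [0.613, 0.1743, 0.2586]
orientation: [0.0, 0.999, 0.041, 0.002]
wrist_force: [-0.6, -0.4, -4.8]
grip_width: 0.0084
```

```bash
for i in 1; do python3 -m pendant '0 0 0.01 0 0 0; 0 0 0.01 0 0 0; 0 0 0.01 0 0 0'; done
```

```text
time_s: 23.78
eef_pos: [0.613, 0.1743, 0.2571]
orientation: [0.0, 0.999, 0.041, 0.002]
wrist_force: [0.4, 0.6, -4.8]
grip_width: 0.0086
```

```bash
python3 -m pendant '0 0 0.01 0 0 0; 0 0 0.01 0 0 0; 0 0 0 0 0 0'
```

```text
time_s: 24.15
eef_pos: [0.613, 0.1743, 0.2561]
orientation: [0.0, 0.999, 0.041, 0.002]
wrist_force: [0.3, -0.3, -5.2]
grip_width: 0.0084
```

Not yet in contact; I'll continue in small steps.

```bash
python3 -m pendant '0 0 0.01 0 0 0; 0 0 0.01 0 0 0; 0 0 0 0 0 0'
```

```text
time_s: 24.52
eef_pos: [0.613, 0.1743, 0.255]
orientation: [0.0, 0.999, 0.041, 0.002]
wrist_force: [-0.2, 0.7, -5.2]
grip_width: 0.0083
```

```bash
python3 -m pendant '0 0 0.01 0 0 0; 0 0 0.01 0 0 0; 0 0 0 0 0 0'
```

```text
time_s: 24.9
eef_pos: [0.613, 0.1743, 0.2541]
orientation: [0.0, 0.999, 0.041, 0.002]
wrist_force: [0.7, -0.2, -4.5]
grip_width: 0.0083
```

```bash
python3 -m pendant '0 0 0.01 0 0 0; 0 0 0.01 0 0 0; 0 0 0 0 0 0'
```

```text
time_s: 25.28
eef_pos: [0.613, 0.1743, 0.2531]
orientation: [0.0, 0.999, 0.041, 0.002]
wrist_force: [0.2, 0.2, -5.6]
grip_width: 0.0083
```

```bash
python3 -m pendant '0 0 0.01 0 0 0; 0 0 0.01 0 0 0; 0 0 0 0 0 0'
```

```text
time_s: 25.65
eef_pos: [0.613, 0.1743, 0.2521]
orientation: [0.0, 0.999, 0.041, 0.002]
wrist_force: [0.8, 0.5, -4.2]
grip_width: 0.0083
```

```bash
python3 -m pendant '0 0 0.01 0 0 0; 0 0 0.01 0 0 0; 0 0 0 0 0 0'
```

```text
time_s: 26.02
eef_pos: [0.613, 0.1743, 0.2511]
orientation: [0.0, 0.999, 0.041, 0.002]
wrist_force: [-0.0, -0.2, -4.8]
grip_width: 0.0084
```

```bash
python3 -m pendant '0 0 0.01 0 0 0; 0 0 0.01 0 0 0; 0 0 0 0 0 0'
```

```text
time_s: 26.4
eef_pos: [0.613, 0.1743, 0.2501]
orientation: [0.0, 0.999, 0.041, 0.002]
wrist_force: [0.1, -0.2, -6.2]
grip_width: 0.0087
```

```bash
python3 -m pendant '0 0 0.01 0 0 0; 0 0 0.01 0 0 0; 0 0 0 0 0 0'
python3 - <<'E'
from h import *
s=robot.grab_frame("side");t=robot.grab_frame("top")
def crop(i,x0,y0,w,h,k): return cv2.resize(i[y0:y0+h,x0:x0+w],None,fx=k,fy=k,interpolation=cv2.INTER_CUBIC)
cv2.imwrite("pics/p.png",crop(s,250,130,90,80,8));cv2.imwrite("pics/q.png",crop(t,200,190,80,70,8))
E
```

```text
time_s: 26.78
eef_pos: [0.613, 0.1743, 0.249]
orientation: [0.0, 0.999, 0.041, 0.002]
wrist_force: [0.4, 0.2, -4.6]
grip_width: 0.0085
```

View pics/p.png

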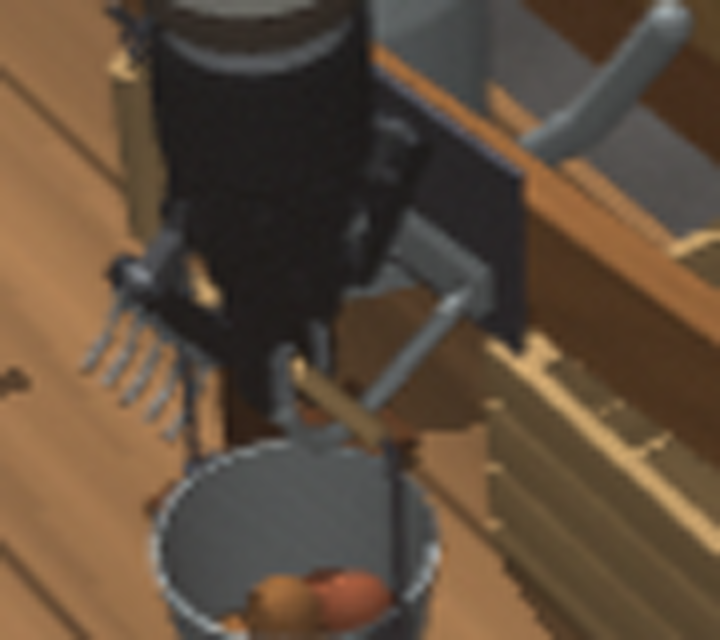

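View pics/q.png

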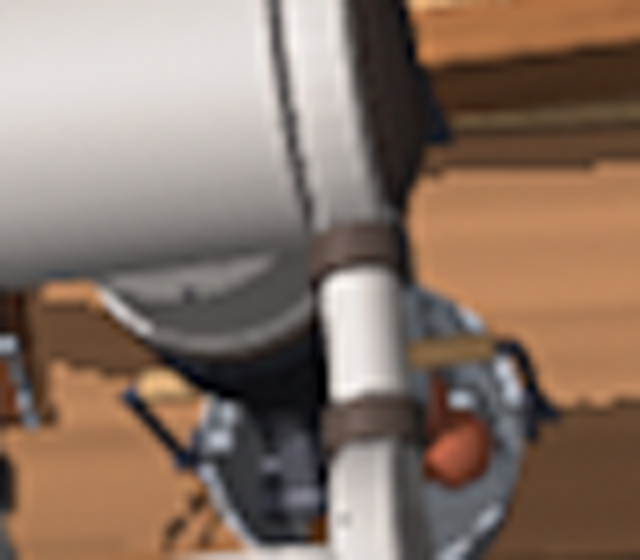

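The bar now crosses the near prong just in front of its crook (crop 350,405), inside the upturned tip at (280,375). I keep feeling downward.

```bash
python3 -m pendant '0 0 0.01 0 0 0; 0 0 0.01 0 0 0; 0 0 0 0 0 0'
```

```text
time_s: 27.25
eef_pos: [0.613, 0.1743, 0.2481]
orientation: [0.0, 0.999, 0.041, 0.002]
wrist_force: [0.1, 0.7, -4.7]
grip_width: 0.0085
```

```bash
python3 -m pendant '0 0 0.01 0 0 0; 0 0 0.01 0 0 0; 0 0 0 0 0 0'
```

```text
time_s: 27.62
eef_pos: [0.613, 0.1743, 0.2471]
orientation: [0.0, 0.999, 0.041, 0.002]
wrist_force: [0.3, 0.3, -5.3]
grip_width: 0.0086
```

```bash
python3 -m pendant '0 0 0.01 0 0 0; 0 0 0.01 0 0 0; 0 0 0 0 0 0'
```

```text
time_s: 28.0
eef_pos: [0.613, 0.1743, 0.2461]
orientation: [0.0, 0.999, 0.041, 0.002]
wrist_force: [0.4, -0.1, -5.0]
grip_width: 0.0086
```

```bash
python3 -m pendant '0 0 0.01 0 0 0; 0 0 0.01 0 0 0; 0 0 0 0 0 0'
```

```text
time_s: 28.38
eef_pos: [0.613, 0.1743, 0.2451]
orientation: [0.0, 0.999, 0.041, 0.002]
wrist_force: [-0.1, -0.3, -4.9]
grip_width: 0.0086
```

```bash
python3 -m pendant '0 0 0.01 0 0 0; 0 0 0.01 0 0 0; 0 0 0 0 0 0'
```

```text
time_s: 28.75
eef_pos: [0.613, 0.1743, 0.2441]
orientation: [0.0, 0.999, 0.041, 0.002]
wrist_force: [0.4, -0.0, -5.3]
grip_width: 0.0084
```

```bash
python3 -m pendant '0 0 0.01 0 0 0; 0 0 0.01 0 0 0; 0 0 0 0 0 0'
```

```text
time_s: 29.12
eef_pos: [0.6131, 0.1743, 0.2434]
orientation: [0.0, 0.999, 0.041, 0.002]
wrist_force: [-0.3, 0.6, -4.1]
grip_width: 0.0082
```

```bash
python3 -m pendant '0 0 0.006 0 0 0; 0 0 0 0 0 0; 0 0 0 0 0 0'; python3 -c "
from station import robot;print(robot.state()['wrist_force'],robot.state()['ft_torque'])"
```

```text
time_s: 29.5
eef_pos: [0.6132, 0.1743, 0.2432]
orientation: [0.0, 0.999, 0.041, 0.002]
wrist_force: [-1.6, -1.1, -1.7]
grip_width: 0.0084
[-1.63821806 -1.10298728 -1.74931523] [-0.03335001  0.12677204  0.04471781]
```

```bash
python3 -m pendant '0 0 0 0 0 0; 0 0 0 0 0 0';python3 -m pendant '0 0 0 0 0 0; 0 0 0 0 0 0';  python3 - <<'E'
from h import *
s=robot.grab_frame("side")
def crop(i,x0,y0,w,h,k): return cv2.resize(i[y0:y0+h,x0:x0+w],None,fx=k,fy=k,interpolation=cv2.INTER_CUBIC)
cv2.imwrite("pics/r.png",crop(s,250,130,90,80,8))
print(robot.state()["wrist_force"])
E
```

```text
time_s: 29.75
eef_pos: [0.6132, 0.1743, 0.2432]
orientation: [0.0, 0.999, 0.041, 0.002]
wrist_force: [-1.2, -0.0, -1.4]
grip_width: 0.0083
time_s: 30.0
eef_pos: [0.6132, 0.1743, 0.2431]
orientation: [0.0, 0.999, 0.041, 0.002]
wrist_force: [-1.8, -0.3, 0.5]
grip_width: 0.0088
[-1.204   0.1995  0.6596]
```

View pics/r.png

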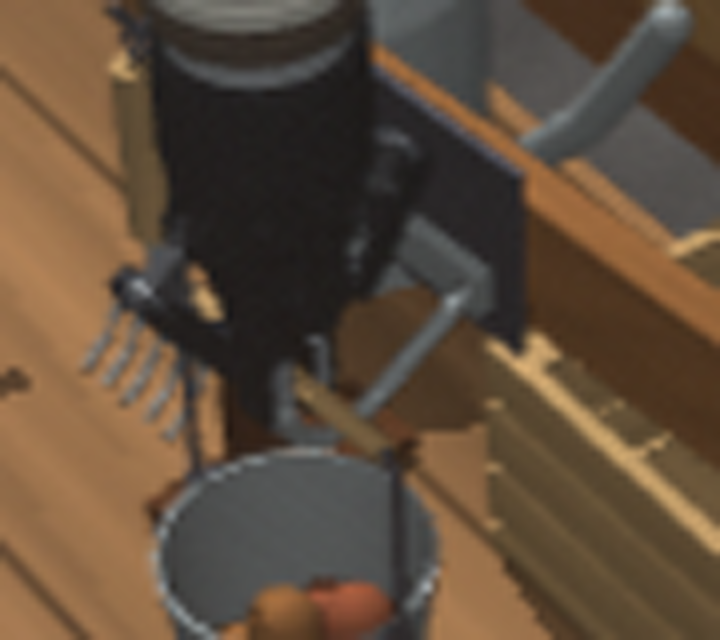

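```bash
python3 -m pendant '-0.02 0 0 0 0 0; 0 0 0 0 0 0' - 20; python3 -m pendant '0 0 0 0 0 0; 0 0 0 0 0 0; 0 0 0 0 0 0' -0.76; python3 -m pendant '0 0 0 0 0 0; 0 0 0 0 0 0; 0 0 0 0 0 0' -0.7; python3 -m pendant '0 0 0 0 0 0; 0 0 0 0 0 0; 0 0 0 0 0 0; 0 0 0 0 0 0' -0.6
python3 - <<'E'
from h import *
s=robot.grab_frame("side");t=robot.grab_frame("top")
def crop(i,x0,y0,w,h,k): return cv2.resize(i[y0:y0+h,x0:x0+w],None,fx=k,fy=k,interpolation=cv2.INTER_CUBIC)
cv2.imwrite("pics/s.png",crop(s,250,130,90,80,8))
E
```

```text
time_s: 30.3
eef_pos: [0.6126, 0.1742, 0.2432]
orientation: [0.0, 0.999, 0.041, 0.003]
wrist_force: [1.9, 0.0, -1.6]
grip_width: 0.0086
time_s: 30.68
eef_pos: [0.6121, 0.1743, 0.243]
orientation: [0.0, 0.999, 0.041, 0.002]
wrist_force: [-0.1, 0.1, 0.6]
grip_width: 0.0102
time_s: 31.05
eef_pos: [0.6121, 0.1742, 0.2428]
orientation: [0.0, 0.999, 0.041, 0.002]
wrist_force: [0.1, 0.5, 0.7]
grip_width: 0.0129
time_s: 31.55
eef_pos: [0.6121, 0.1742, 0.2429]
orientation: [0.0, 0.999, 0.041, 0.002]
wrist_force: [-0.8, -0.3, -0.4]
grip_width: 0.0174
```

View pics/s.png

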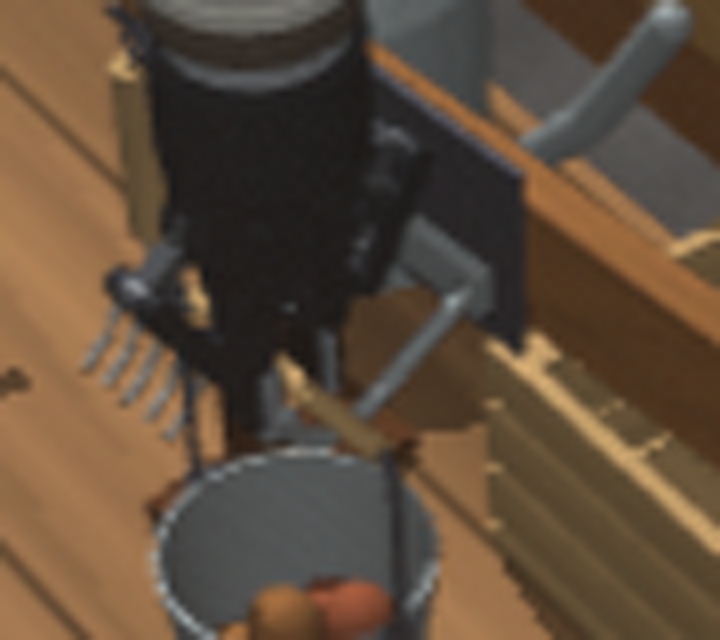

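The bar stayed in the crooks after release, with the pail still in the same place. I'll open a little more and withdraw straight up.

```bash
python3 -m pendant '0 0 0 0 0 0; 0 0 0 0 0 0; 0 0 0 0 0 0' -0.35; python3 -m pendant '0 0 -0.05 0 0 0; 0 0 -0.1 0 0 0; 0 0 -0.15 0 0 0; 0 0 -0.2 0 0 0; 0 0 -0.2 0 0 0; 0 0 -0.2 0 0 0; 0 0 -0.3 0 0 0; 0 0 -0.3 0 0 0; 0 0 -0.3 0 0 0; 0 0 -0.3 0 0 0'; python3 -m pendant '-0.2 0 -0.2 0 0 0; -0.5 0 -0.2 0 0 0; -0.7 0 -0.1 0 0 0; -0.7 0 0 0 0 0; -0.7 0 0 0 0 0; -0.5 0 0 0 0 0; -0.2 0 0 0 0 0; 0 0 0 0 0 0; 0 0 0 0 0 0; 0 0 0 0 0 0'
python3 - <<'E'
from h import *
s=robot.grab_frame("side");t=robot.grab_frame("top")
def crop(i,x0,y0,w,h,k): return cv2.resize(i[y0:y0+h,x0:x0+w],None,fx=k,fy=k,interpolation=cv2.INTER_CUBIC)
cv2.imwrite("pics/u.png",crop(s,230,120,110,100,6));cv2.imwrite("pics/v.png",crop(t,180,180,110,90,7))
for n in("hook","hook_tips","bail_mid","pail"):
  r=[robot.place_of(n,c) for c in("side","top")]
  if all(r): print(n,tri(r[0][0]["position"],r[1][0]["position"]),[x[0]["confidence"] for x in r])
E
```

```text
time_s: 32.02
eef_pos: [0.6121, 0.1742, 0.2429]
orientation: [0.0, 0.999, 0.041, 0.002]
wrist_force: [-0.6, -0.6, -0.2]
grip_width: 0.0276
time_s: 33.28
eef_pos: [0.6117, 0.1743, 0.3491]
orientation: [0.0, 0.999, 0.041, 0.002]
wrist_force: [0.2, -0.4, 0.4]
grip_width: 0.0278
time_s: 34.52
eef_pos: [0.4377, 0.1601, 0.3719]
orientation: [0.0, 0.999, 0.041, 0.002]
wrist_force: [0.3, 0.3, 0.9]
grip_width: 0.0276
hook (array([0.6119, 0.1738, 0.2755]), np.float64(1.428896621993101)) [0.81, 0.78]
bail_mid (array([0.617 , 0.1767, 0.251 ]), np.float64(0.8704492131513573)) [0.73, 0.47]
pail (array([0.6108, 0.1707, 0.0908]), np.float64(2.2315094151299197)) [0.6, 0.62]
```

View pics/u.png

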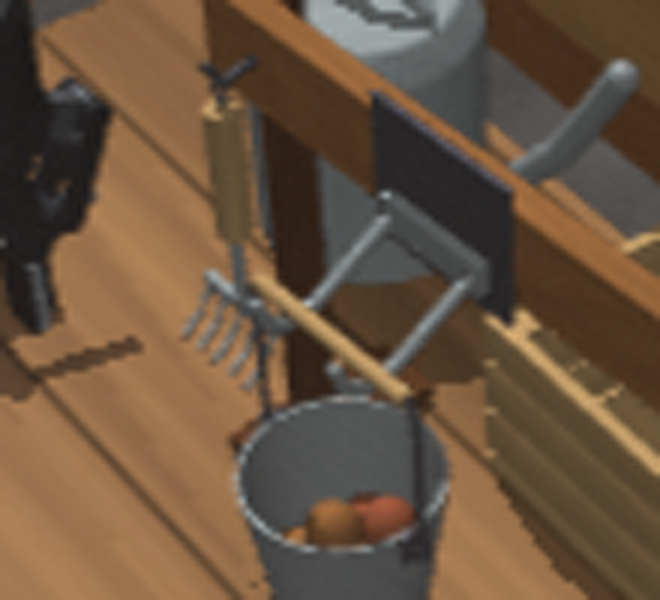

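View pics/v.png

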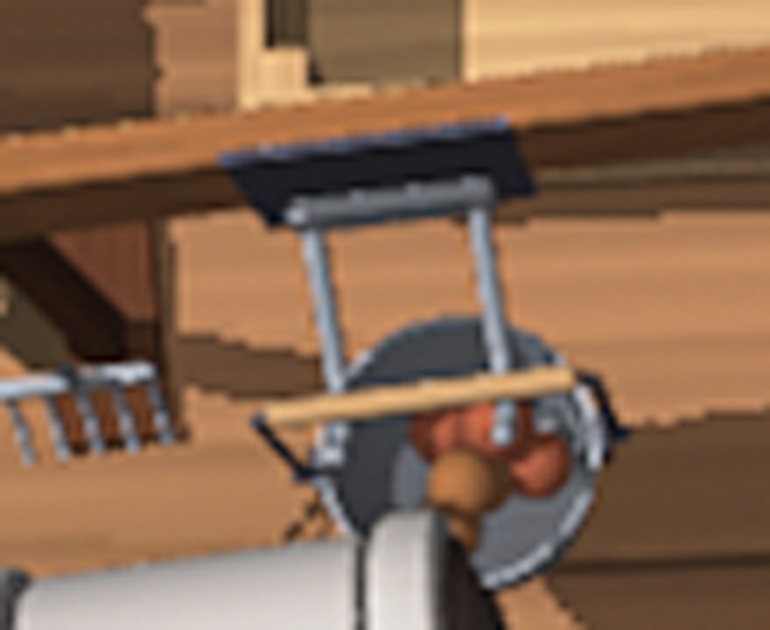

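```bash
python3 -m pendant '0 0 0 0 0 0; 0 0 0 0 0 0; 0 0 0 0 0 0; 0 0 0 0 0 0; 0 0 0 0 0 0; 0 0 0 0 0 0; 0 0 0 0 0 0; 0 0 0 0 0 0'
python3 - <<'E'
from h import *
a=robot.grab_frame("side"); b=robot.grab_frame("side"); o=cv2.imread("pics/u.png")
n=cv2.resize(a[120:220,230:340],None,fx=6,fy=6,interpolation=cv2.INTER_CUBIC)
print(cv2.absdiff(a,b)[120:260,240:345].max(), cv2.absdiff(n,o)[250:,230:].mean(),cv2.absdiff(n,o)[250:,230:].max())
r=robot.regions_of("pail","side");print(r[0]["extent"])
print(robot.finish_job())
E
```

```text
time_s: 36.02
eef_pos: [0.4372, 0.1601, 0.3722]
orientation: [0.0, 0.999, 0.041, 0.002]
wrist_force: [0.1, -0.2, 0.3]
grip_width: 0.0275
6 0.6324916943521595 5
[289.1, 198.5, 31.9, 60.8]
the job is handed in; nothing more can be done
None
```

The pail is hanging on both prongs by its handle, and I handed the job in at about 36 s. No verdict came back.

- **Handle:** I caged the bar between the half-open jaws and swung it up while the pail stood on the bench. The picture put it within a few degrees of upright, with the pail unmoved.
- **Hanging:** I carried the pail over the prongs and lowered it in 1 mm steps. Contact came with the TCP at about 0.243 m. The reading at the wrist fell from about 5 N to about 0, so the prongs took the whole weight gently. I then opened the jaws and moved up and away.

**Last checks:**
- The bar lies in both crooks about 5 mm behind the hook origin. It is centred to about 3 mm, and the pail tilts about 0.05 rad.
- Pictures about 1.5 s apart show no visible motion of the pail.
- The rake and the other things looked undisturbed wherever they showed. I did not measure them one by one.
- **Height disagreement:** the networks put the bar at 0.251 m, while the TCP at contact implies about 0.262 m. They also put the hook origin at 0.287 m at first and 0.276 m at the end. From those figures the bar sits 13 to 36 mm below the origin, so the −24 mm height limit is not confirmed by measurement. The prongs' stated 26 mm slot range would put it no lower than −17 mm.

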